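# Load the gluing jig and close its slide clamp

## Task

Put the blue roof-light unit into the yellow-edged pocket on the sloping bed of the gluing jig, flange down and lying flat on the bed, let go of it, and then slide the red clamp grip along its track fully to its end stop, so that the steel tongue lies over the flange. Keep the clamp open until the unit is in, and leave the other things on the table where they stand.

Things in the scene. Friction and masses are not known exactly. Their poses are not given: they have to be found in the camera images.
- nest: Sloping grey bed of the fixed gluing jig. Origin: centre of the pocket floor, 62 mm above the table. +z is the bed's normal, tilted 32 degrees from vertical roughly to the robot's left (+y); +x runs up the slope; +y level along the bed. Bed surface z = 0, x -58 to 58, y -175 to 55 mm. The pocket is bare bed inside a yellow rim 6 mm high and wide: 55 mm (x) by 65 mm (y) inside.
- light_bar (a point): Centre of the jig's level aluminium light bar, 22 mm wide, 14 mm high, 230 mm long along the bed's y, on 10 mm posts behind the bed. It hangs 150 mm above the pocket centre's height and 30 mm horizontally up-slope (along x) of the line of pocket and track, so a vertical gripper does not fit over the bed; one square to the bed does.
- rooflight_mid (a point): Centre, 17.5 mm above the underside, of the loose blue roof-light unit (about 60 g): flange 50 (x) by 60 (y) by 5 mm thick at the bottom, solid upstand 26 (x) by 32 (y) mm from 5 to 35 mm up. Starts flange down on the table, at any yaw within 0.6 rad; half a turn makes no difference. Home in the pocket it is at (0, 0, 17.5 mm) of nest, x along the bed's x, with 2.5 mm play each way.
- rooflight_top (a point): Centre of the white pane on top of the roof-light unit, 35 mm above its underside.
- clamp (a joint): Travel of the slide clamp along the bed's +y, in m: 0 fully open (away from the pocket), 0.050 at its end stop (home). It starts between 0 and 0.012, stays where it is left and needs about 2 N (plus a little with speed) to slide.
- clamp_grip (a point): Centre of the red clamp grip, 30 mm above the bed, at (0, -140 mm + joint value, 30 mm) of nest. A block 30 (x) by 14 (y) mm, 13 to 45 mm above the bed, on a dark carriage 44 by 36 mm, top 13 mm above the bed. A steel tongue 24 mm wide, 8.5 to 12.5 mm above the bed, reaches 69 mm to +y from here; at home it covers 9 mm of the flange, clear of the upstand.
- glue_a: Bystander: yellow glue bottle with an orange label, 50 mm across, 122 mm high; origin under its centre.
- glue_b: Bystander: second such glue bottle, near the far edge of the table; origin under its centre.
- tape: Bystander: tan roll of tape lying flat, 86 mm across, 24 mm high; origin under its centre.
- pen_mug: Bystander: white mug with pens, 82 mm across, pens to 170 mm high; origin under its centre.
- knife: Bystander: yellow craft knife lying flat, 172 mm long along its x, 24 mm wide, 18 mm high; origin under the middle of its handle.
- bevel_cutter: Bystander: blue board cutter, 115 x 36 mm, 38 mm high; origin under its centre.
Mind the look-alikes: they are no part of the job. Of the things like the part that bears rooflight_mid, leave any that is brown; of the rest the larger one is meant.

How it is judged:
By the outcome, as a careful person would: the job done as asked, in the order asked, and still so for the second after the job is handed in, with the robot touching nothing.
It also fails if it takes over 46 s, if anything falls off the work surface, if the arm or the gripper's body presses on something with over 40 N, if the wrist force passes 120 N, or if a joint passes its speed limit or range.

## Robot

A 7-joint arm with a two-finger parallel gripper is mounted at the origin on the work surface. World frame = base frame: x ahead of the robot, y to its left, z up, the work surface at z = 0. Lengths are in m, angles in rad, forces in N, time in s.
With the tool pointing down it reaches from about 0.35 to 0.9 m from the base axis. Payload 19.9 kg.
Tool frame: the origin (TCP) lies between the finger pads; the fingertips stand manip.tip_extent ahead of it and the grasp point (between the pads) lies 2 mm behind it (manip.tip_extent is the distance from the TCP to the fingertips, in m); z points along the fingers, y is the direction in which the jaws open and shut (so a half turn about z gives the same grasp; the last joint's range is limited). The gripper opens to 94 mm and grips with 3 to 60 N. Pads are 16 mm wide; open, the fingers measure 119 mm over their backs; the gripper's body (75 mm by 177 mm) begins 78 mm behind the grasp point.
Start: joints at [1.262, 0.417, -0.01, 1.614, 0.005, 1.111, -0.053], TCP at [0.165, -0.603, 0.222] pointing down, gripper open.
Joint ranges: [-2.81, 2.81], [-0.39, 2.02], [-1.27, 1.25], [0.06, 2.57], [-1.19, 4.33], [0.19, 2], [-2.82, 2.82]. Speed limits (rad/s): [1.89, 1.89, 2.39, 2.39, 3.01, 3.01, 3.01].

## Interface

Orientations are given as a rotation vector (axis times angle).
In Python, from station import status, viewer, job, manip gives the robot as it stands. The module is installed in compiled form; this text tells all that it offers.
- The arm moves only by the tool play_rows, never from a script. Its argument "rows" is one flat list of numbers, 7 for each row, row after row: the turn, a rotation vector about the tool's x, y, z normalised to -1 to 1, where 1 is 4 degrees, then the shift along the tool's x, y, z normalised to -1 to 1, where 1 is 3 cm, then the gripper's target within -1 to 1 (fully open at 1, half-way at 0, shut at -1). In form: [rx, ry, rz, x, y, z, fingers, rx, ry, rz, x, y, z, fingers, ...]. A call has 1 to 20 rows; each row shifts and turns the commanded pose from where the row before left it, along the tool's axes as they then stand; what a row does not reach is not made up. A row lasts 1/12 s, in which the tool goes at most 41.7 mm and 7.16 degrees, less where a joint would pass 70% of its speed; a pose out of reach is approached as far as the arm can. A call with a number of a shift or a turn outside -1 to 1 is refused whole. A call with a gripper value outside its range is refused whole. The fingers move at their own pace and stop on an object; "force" is the grip in N (left out, the last holds). Time passes only in rows, so rows that do not move let the fingers close. It gives the time, the measured TCP pose, the force and the opening at its end, in the units of the state.
- status.read_state(): the state, without advancing time (a new reading comes with each control period).
- viewer.read_camera(name): name is "scene" or "top" or "wrist"; returns a dict with "frame" (384x512x3 uint8, blue, green, red), "vertical_fov" (degrees; the focal length in pixels is half the picture's height over the tangent of half this angle, whatever the lens; pixels are square), "cx", "cy" (the principal point, pixels), "cam_to_world" (4x4, takes a point from camera to world coordinates). Camera axes: x right, y up, looking along -z (the intrinsics and any distortion apply to the point x, -y, -z); pixel columns grow to the right and rows downward; lengths in m; the calibration is good to about 2 mm. A picture is of the moment at which its call begins. There is no depth.
- job.sign_off(): hands the job in, once; it reports no verdict.
The state is a dict: "clock": time; "joints": joint angles; "joint_velocities": joint speeds; "joint_efforts": joint torques, N m; "tcp_pos": TCP position; "orientation": TCP orientation; "contact_force": force on the tool from outside, world axes, zero at the start; "wrist_torque": the same for the moment, N m; "width": finger opening in m.
Only numpy, scipy, OpenCV 4.12 (cv2) and the standard library are available. Lean on these libraries where they do the work, as an engineer would, in place of code of your own. Each camera call takes 0.05 s, during which the arm holds its last target. There are 200 camera calls.

## Working session

There is one attempt and no reset: what is moved stays moved. The work goes in short steps, Python scripts to look and compute and a tool call to move; the robot and the scene stay as the last step left them, time stands still between calls to the robot, and variables do not carry over. Pictures are saved under pics/ and viewed, about 8 in all and at most 12, crops included, and the job is handed in when it is done.

Besides the shell and the picture viewer there is one more tool, called after "Call:" as name(argument=value, ...) on one line, values as JSON. play_rows: Moves the arm, as the interface text tells. Its arguments: {"type":"object","properties":{"rows":{"type":"array","items":{"type":"number","minimum":-1,"maximum":1}},"force":{"type":"number"}},"required":["rows"]}

```bash
mkdir -p pics; ls
cat > h.py <<'E'
import numpy as np, cv2
from scipy.spatial.transform import Rotation as R
from station import status, viewer, job, manip
def cam(n):
    c=viewer.read_camera(n); f=c["frame"]; c["f"]=f.shape[0]/2/np.tan(np.radians(c["vertical_fov"])/2); return c
def ray(c,u,v):
    T=np.array(c["cam_to_world"]); d=T[:3,:3]@np.array([(u-c["cx"])/c["f"],-(v-c["cy"])/c["f"],-1]); return T[:3,3],d
def onz(c,u,v,z):
    o,d=ray(c,u,v); return o+d*(z-o[2])/d[2]
def proj(c,p):
    T=np.array(c["cam_to_world"]); q=T[:3,:3].T@(np.asarray(p)-T[:3,3]); return np.array([c["cx"]-c["f"]*q[0]/q[2],c["cy"]+c["f"]*q[1]/q[2]])
E
python3 - <<'E'
from h import *
print(status.read_state(), manip.tip_extent)
for n in("scene","top","wrist"):
    c=cam(n); cv2.imwrite(f"pics/{n}0.png",c["frame"]); print(n,[k for k in c],c["f"],c["cx"],c["cy"],np.round(c["cam_to_world"],3).tolist())
E
```

```text
pics
{'clock': 0.0, 'joints': array([ 1.2625248 ,  0.41797327, -0.01030683,  1.61415173,  0.00468786,
        1.11068995, -0.05299792]), 'joint_velocities': array([-0.00027453,  0.00118632,  0.00024487, -0.0017817 , -0.00037694,
       -0.00065254, -0.00118361]), 'joint_efforts': array([-2.18864943e-04, -8.51243305e+01,  6.38740249e-01, -4.25987399e+01,
       -4.87814541e-02,  1.86779222e-02,  4.98718737e-05]), 'tcp_pos': array([ 0.16466578, -0.60256064,  0.22183512]), 'orientation': array([-3.11252066e+00, -4.17658977e-01,  3.70678629e-04]), 'contact_force': array([ 0.26100059, -0.69733902,  0.4950645 ]), 'wrist_torque': array([-0.0213763 ,  0.01686662, -0.01813524]), 'width': 0.09401076765336722} 0.017
scene ['frame', 'vertical_fov', 'cx', 'cy', 'cam_to_world', 'f'] 376.6176754697865 251.8151417178633 192.43602231440022 [[-0.444, -0.507, 0.738, 1.283], [0.896, -0.237, 0.376, 0.37], [-0.016, 0.829, 0.559, 0.697], [0.0, 0.0, 0.0, 1.0]]
top ['frame', 'vertical_fov', 'cx', 'cy', 'cam_to_world', 'f'] 357.93580781147136 260.25519470310235 189.29479008973064 [[0.012, 0.983, -0.184, 0.376], [-1.0, 0.012, 0.001, -0.006], [0.003, 0.184, 0.983, 1.076], [0.0, 0.0, 0.0, 1.0]]
wrist ['frame', 'vertical_fov', 'cx', 'cy', 'cam_to_world', 'f'] 304.78551905650755 253.73039712871176 195.2818861794144 [[0.264, 0.928, 0.264, 0.241], [-0.965, 0.254, 0.072, -0.582], [-0.001, -0.274, 0.962, 0.383], [0.0, 0.0, 0.0, 1.0]]
```

View pics/scene0.png

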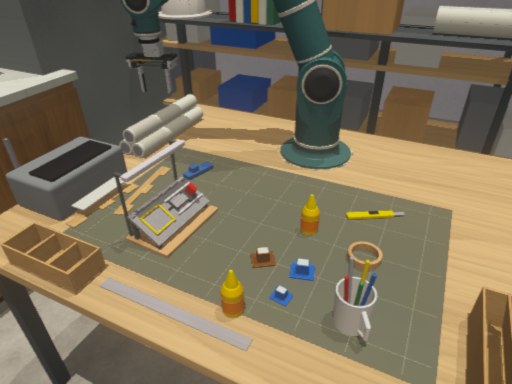

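View pics/top0.png

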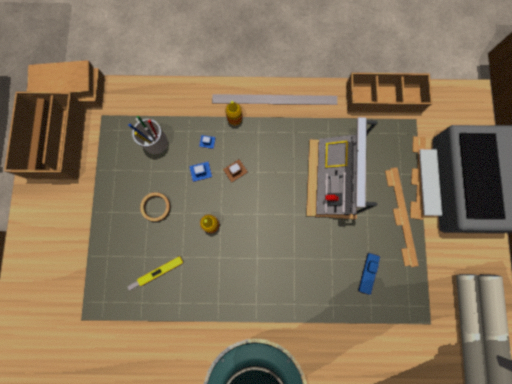

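Candidates:
- large blue unit: scene (302,269), top (200,171)
- small blue unit: scene (281,296), top (207,141)
- brown unit: scene (262,258), top (235,170)

The bevel cutter at top (369,273) is blue too. The jig pocket is at top (336,153) and the red grip at top (332,198). I choose the large blue unit; next I'll measure it and take one close crop.

```bash
cat >> h.py <<'E'
def mask(c,lo,hi,box):
    h=cv2.cvtColor(c["frame"],cv2.COLOR_BGR2HSV); m=cv2.inRange(h,np.array(lo),np.array(hi)); o=np.zeros_like(m); x0,y0,x1,y1=box; o[y0:y1,x0:x1]=m[y0:y1,x0:x1]; return o
def cen(m):
    M=cv2.moments(m,True); return M["m10"]/M["m00"],M["m01"]/M["m00"],M["m00"]
def tri(c1,p1,c2,p2):
    o1,d1=ray(c1,*p1[:2]); o2,d2=ray(c2,*p2[:2]); d1/=np.linalg.norm(d1); d2/=np.linalg.norm(d2)
    s=np.linalg.lstsq(np.c_[d1,-d2],o2-o1,rcond=None)[0]; a=o1+s[0]*d1; b=o2+s[1]*d2; return (a+b)/2,np.linalg.norm(a-b)
E
python3 - <<'E'
from h import *
s=cam("scene"); t=cam("top")
B=((100,120,60),(125,255,255)); W=((0,0,170),(180,90,255)); Y=((22,130,120),(34,255,255)); Rd=((0,190,90),(6,255,255))
def both(n,rng,bs,bt):
    a,b=cen(mask(s,*rng,bs)),cen(mask(t,*rng,bt)); p,e=tri(s,a,t,b); print(n,np.round(a,1),np.round(b,1),np.round(p,4),round(e,4)); return p
both("pane",W,(290,255,318,285),(188,158,214,184))
both("grip",Rd,(180,180,205,200),(320,190,345,206))
both("small",W,(270,285,295,308),(198,133,217,150))
m=mask(t,*B,(185,155,216,186)); c=max(cv2.findContours(m,0,2)[0],key=cv2.contourArea)
P=np.array([onz(t,u,v,.0025)[:2] for u,v in c[:,0]],np.float32)
print("flange",cv2.minAreaRect(P))
# rim corners
for n,cm,box in(("s",s,(130,195,185,240)),("t",t,(318,135,352,172))):
    m=mask(cm,*Y,box); c=np.vstack([q for q in cv2.findContours(m,0,2)[0]]); r=cv2.approxPolyDP(cv2.convexHull(c),4,True)[:,0]; print(n,r.tolist(),cen(m))
im=np.hstack([cv2.resize(s["frame"][185:313,115:325],None,fx=2.4,fy=2.4,interpolation=2)[:, :504],]); 
a=cv2.resize(s["frame"][160:250,110:230],(480,360),interpolation=2); b=cv2.resize(t["frame"][120:210,185:245],(240,360),interpolation=2)
cv2.imwrite("pics/crop1.png",np.hstack([a,b]))
E
```

```text
pane [302.7 261.7  78. ] [198.4 168.6  62. ] [0.6311 0.1762 0.0378] 0.0031
grip [192.  186.8  28. ] [331.1 197.   50. ] [ 0.5395 -0.204   0.0976] 0.0002
small [281.  289.2  56. ] [205.9 138.6  33. ] [0.7276 0.1592 0.0292] 0.0029
flange ((0.6310923099517822, 0.17807087302207947), (0.047843750566244125, 0.05874276161193848), 15.289410591125488)
s [[159, 204], [175, 219], [157, 234], [140, 217]] (157.0878048780488, 218.69756097560975, 205.0)
t [[347, 141], [344, 165], [326, 167], [326, 143]] (332.05970149253733, 154.0597014925373, 134.0)
```

View pics/crop1.png

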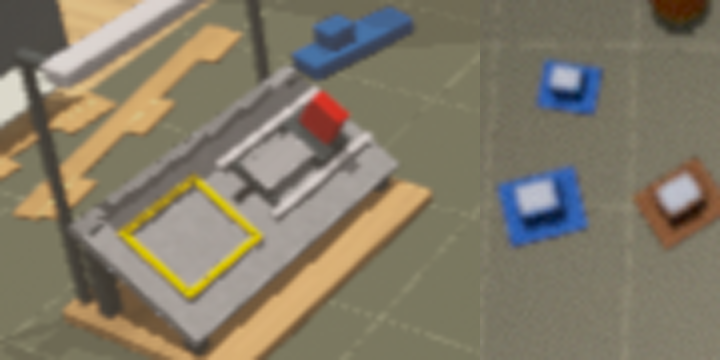

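The crop shows the chosen unit (lower blue one at top (200,171)). Its flange measures 48×59 mm, so it is the larger unit. Now the jig pose from the rim corners.

```bash
cat >> h.py <<'E'
def bedR(yaw):
    s,c=np.sin(np.radians(32)),np.cos(np.radians(32)); M=np.array([[0,1,0],[-c,0,s],[s,0,c]]); return R.from_euler('z',yaw).as_matrix()@M
E
python3 - <<'E'
from h import *
s=cam("scene"); t=cam("top")
S=[(140,217),(159,204),(175,219),(157,234)]; T=[(347,141),(344,165),(326,167),(326,143)]
P=np.array([tri(s,a,t,b)[0] for a,b in zip(S,T)]); print(np.round(P,4))
M=P.mean(0); print("mean",M, "yaw from sides", np.arctan2(*( (P[0]+P[3]-P[1]-P[2])[[1,0]])))
g=np.array([.5395,-.204,.0976]); d=M-g; print("yaw grip-pocket",np.arctan2(d[1],d[0]),np.hypot(d[0],d[1]))
# one-view checks at known heights
print("top centre of rim on z=.067:",onz(t,*np.mean(T,0),.067),"scene",onz(s,*np.mean(S,0),.067))
for cm,n in((s,"s"),(t,"t")):
    m=mask(cm,(0,0,195),(180,45,255),(115,130,190,185) if n=="s" else (350,115,372,215))
    c=max(cv2.findContours(m,0,2)[0],key=cv2.contourArea); r=cv2.minAreaRect(c); print(n,"bar",r)
    v=cv2.boxPoints(r); e=sorted([(np.linalg.norm(v[i]-v[(i+1)%4]),i) for i in range(4)])[:2]
    E=[(v[i]+v[(i+1)%4])/2 for _,i in e]; q=[onz(cm,*x,.212) for x in E]; print(np.round(q,3), np.arctan2(*(q[0]-q[1])[[1,0]]))
E
```

```text
[[ 0.7069 -0.2574  0.0858]
 [ 0.6362 -0.2479  0.0849]
 [ 0.6375 -0.201   0.0489]
 [ 0.7118 -0.2036  0.05  ]]
mean [ 0.67310229 -0.22748496  0.06740335] yaw from sides -0.08274897263095995
yaw grip-pocket -0.17400491062353474 0.13565071010830324
top centre of rim on z=.067: [ 0.67223683 -0.226767    0.067     ] scene [ 0.67386128 -0.22954976  0.067     ]
s bar ((152.4157257080078, 158.36517333984375), (4.663990497589111, 70.27784729003906), 57.9946174621582)
[[ 0.717 -0.276  0.212]
 [ 0.482 -0.262  0.212]] -0.05842118024024926
t bar ((361.017578125, 161.50030517578125), (5.490383625030518, 85.09217071533203), 1.005086064338684)
[[ 0.723 -0.264  0.212]
 [ 0.504 -0.252  0.212]] -0.056907038979790214
```

```bash
cat >> h.py <<'E'
def toolR(zdir,ydir):
    z=np.array(zdir,float); z/=np.linalg.norm(z); y=np.array(ydir,float); y-=z*(y@z); y/=np.linalg.norm(y); return np.c_[np.cross(y,z),y,z]
def need(p,M=None):
    st=status.read_state(); C=R.from_rotvec(st["orientation"]).as_matrix()
    M=C if M is None else M
    print("t",st["clock"],"turn/4deg",np.round(np.degrees(R.from_matrix(C.T@M).as_rotvec())/4,3),"shift now",np.round(C.T@(np.array(p)-st["tcp_pos"])/.03,3),"after turn",np.round(M.T@(np.array(p)-st["tcp_pos"])/.03,3),"F",np.round(st["contact_force"],1),"w",st["width"])
E
python3 - <<'E'
from h import *
a=np.radians(-74.7)
M=toolR((0,0,-1),(np.cos(a),np.sin(a),0))
need((.631,.177,.22),M); need((.165,-.603,.30),M)
E
```

```text
t 0.35 turn/4deg [-0.005  0.001 -0.003] shift now [ 21.845 -20.976   0.081] after turn [ 21.85  -20.971   0.076] F [ 0.5  0.2 -0.3] w 0.09401720635326775
t 0.35 turn/4deg [-0.005  0.001 -0.003] shift now [ 0.006  0.008 -2.591] after turn [ 0.007  0.009 -2.591] F [ 0.5  0.2 -0.3] w 0.09401720635326775
```

Call:
play_rows(rows=[0,0,0,0,0,-0.9,1,0,0,0,0,0,-0.9,1,0,0,0,0.4,-0.4,-0.8,1,0,0,0,0.8,-0.8,0,1,0,0,0,0.8,-0.8,0,1,0,0,0,0.8,-0.8,0,1,0,0,0,0.8,-0.8,0,1,0,0,0,0.8,-0.8,0,1,0,0,0,0.8,-0.8,0,1,0,0,0,0.8,-0.8,0,1,0,0,0,0.8,-0.8,0,1,0,0,0,0.8,-0.8,0,1,0,0,0,0.8,-0.8,0,1,0,0,0,0.8,-0.8,0,1,0,0,0,0.8,-0.8,0,1,0,0,0,0.8,-0.8,0,1,0,0,0,0.8,-0.8,0,1])

```text
clock: 1.77
tcp_pos: [0.4092, -0.1739, 0.3007]
orientation: [3.113, 0.418, 0.001]
contact_force: [0.6, -0.8, 0.8]
width: 0.0943
```

Run:
```python
from h import *
need((.60,.177,.20)); print(status.read_state()["tcp_pos"],status.read_state()["joints"])
```

```text
t 1.7667 turn/4deg [0. 0. 0.] shift now [ 9.216 -9.608  3.354] after turn [ 9.216 -9.608  3.354] F [ 0.6 -0.8  0.8] w 0.09426023835952584
[ 0.40919762 -0.17386839  0.30069421] [ 0.72902912  0.02639853 -0.40181227  1.92405795  0.01138439  1.19275591
 -0.98097534]
```

Call:
play_rows(rows=[0,0,0,0.9,-0.8,0,1,0,0,0,0.9,-0.8,0,1,0,0,0,0.9,-0.8,0,1,0,0,0,0.9,-0.8,0,1,0,0,0,0.9,-0.8,0,1,0,0,0,0.9,-0.8,0,1,0,0,0,0.9,-0.8,0,1,0,0,0,0.9,-0.8,0.2,1,0,0,0,0.9,-0.8,0.6,1,0,0,0,0.9,-0.8,0.8,1,0,0,0,0.9,-0.8,0.8,1,0,0,0,0.3,-0.5,0.8,1,0,0,0,0,0,0,1,0,0,0,0,0,0,1])

```text
clock: 2.93
tcp_pos: [0.6281, 0.1728, 0.2048]
orientation: [-3.113, -0.421, 0.004]
contact_force: [-0.5, -0.4, 0.7]
width: 0.0937
```

Run:
```python
from h import *
c=cam("wrist"); cv2.imwrite("pics/w1.png",c["frame"])
B=((100,120,60),(125,255,255)); W=((0,0,170),(180,90,255))
h=cv2.cvtColor(c["frame"],cv2.COLOR_BGR2HSV)
m=cv2.inRange(h,*map(np.array,B))
for q in cv2.findContours(m,0,2)[0]:
    if cv2.contourArea(q)<300: continue
    P=np.array([onz(c,u,v,.005)[:2] for u,v in q[:,0]],np.float32); print(cv2.contourArea(q),q.mean(0),cv2.minAreaRect(P))
m=cv2.inRange(h,*map(np.array,W))
for q in cv2.findContours(m,0,2)[0]:
    if cv2.contourArea(q)<100: continue
    P=np.array([onz(c,u,v,.035)[:2] for u,v in q[:,0]],np.float32); print("white",cv2.contourArea(q),q.mean(0),cv2.minAreaRect(P))
need((.631,.177,.1))
```

```text
1921.0 [[256. 171.]] ((0.6292505860328674, 0.17677798867225647), (0.049344852566719055, 0.05942756310105324), 15.406804084777832)
1282.5 [[287.52727273  98.3       ]] ((0.7242574691772461, 0.16021710634231567), (0.04433077201247215, 0.03734315186738968), 81.73208618164062)
509.5 [[73.91709845 32.38860104]] ((0.7249423861503601, 0.39964473247528076), (0.12549632787704468, 0.013612712733447552), 84.11598205566406)
white 406.5 [[342.04545455 201.18181818]] ((0.6328817009925842, 0.07036808133125305), (0.02193165197968483, 0.027670444920659065), 34.980140686035156)
white 382.0 [[254.         176.17142857]] ((0.6297926306724548, 0.1767982393503189), (0.01942119002342224, 0.02691981941461563), 15.409075736999512)
white 280.5 [[290.46938776  97.7755102 ]] ((0.7240855693817139, 0.16084569692611694), (0.020107362419366837, 0.015834547579288483), 80.43431091308594)
white 100.5 [[128.92  48.48]] ((0.7275157570838928, 0.3282671272754669), (0.017119871452450752, 0.0075111789628863335), 83.06582641601562)
white 1356.5 [[468.57142857  15.53571429]] ((0.8530645966529846, 0.022115616127848625), (0.02409273199737072, 0.10191398859024048), 0.3145860433578491)
white 4931.5 [[218.6685446   78.38403756]] ((0.7144134044647217, 0.2433626800775528), (0.12360586225986481, 0.21279926598072052), 69.72067260742188)
white 1078.0 [[132.19689119  61.87046632]] ((0.7145501375198364, 0.33204567432403564), (0.06073806434869766, 0.09927613288164139), 61.08958053588867)
white 125.0 [[66.52941176 12.52941176]] ((0.7430643439292908, 0.39134612679481506), (0.005922749172896147, 0.025257451459765434), 66.09943389892578)
t 2.9833 turn/4deg [0. 0. 0.] shift now [ 0.12  -0.146  3.545] after turn [ 0.12  -0.146  3.545] F [-0.1  0.4 -0.1] w 0.09386472097792088
```

View pics/w1.png

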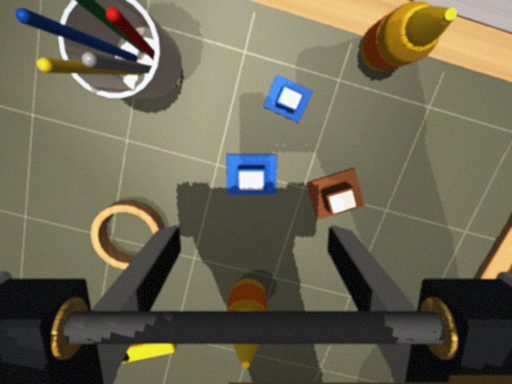

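The pictures agree: the unit is at wrist (254,172), world (0.6295, 0.1768), yaw 15.4°. I'll narrow the jaws to about 60 mm to stay clear of the brown unit, then descend.

Call:
play_rows(rows=[0,0,0,0.08,-0.12,0.2,0.28,0,0,0,0,0,0.9,0.28,0,0,0,0,0,0.9,0.28,0,0,0,0,0,0.9,0.28,0,0,0,0,0,0.9,0.28,0,0,0,0,0,0.8,0.28,0,0,0,0,0,0.6,0.28,0,0,0,0,0,0.4,0.28,0,0,0,0,0,0.2,0.28,0,0,0,0,0,0,0.28,0,0,0,0,0,0,0.28], force=25)

```text
clock: 3.9
tcp_pos: [0.6308, 0.1761, 0.0334]
orientation: [-3.114, -0.417, -0.002]
contact_force: [0.3, 0.0, 0.1]
width: 0.0599
```

Run:
```python
from h import *
need((.6295,.1768,.026))
```

```text
t 3.9 turn/4deg [0. 0. 0.] shift now [-0.034 -0.035  0.247] after turn [-0.034 -0.035  0.247] F [0.3 0.  0.1] w 0.05987482523689072
```

Now lower the last bit, close, and lift.

Call:
play_rows(rows=[0,0,0,-0.03,-0.03,0.24,0.28,0,0,0,0,0,0,0.28,0,0,0,0,0,0,-1,0,0,0,0,0,0,-1,0,0,0,0,0,0,-1,0,0,0,0,0,0,-1,0,0,0,0,0,0,-1,0,0,0,0,0,0,-1,0,0,0,0,0,0,-1,0,0,0,0,0,0,-1])

```text
clock: 4.73
tcp_pos: [0.6291, 0.1767, 0.0253]
orientation: [-3.114, -0.418, -0.0]
contact_force: [-0.8, -0.6, 2.7]
width: 0.0315
```

Run:
```python
from h import *
st=status.read_state(); C=R.from_rotvec(st["orientation"]).as_matrix()
# offset of the unit's underside centre in tool frame at grasp
print("unit in tool",C.T@(np.array([.6295,.1768,0])-st["tcp_pos"]), st["tcp_pos"],st["width"])
B=bedR(-.07); N=np.array([.673,-.231,.062])
M=toolR(-B[:,2],B[:,1]); print("bed n,y,x",B[:,2],B[:,1],B[:,0])
need(N+B@[0,0,.145],M); need((.64,-.12,.3),M); need((.64,0,.27))
```

```text
unit in tool [3.67236695e-04 2.00331218e-05 2.53157395e-02] [0.62913624 0.17672102 0.02531567] 0.03152017105512342
bed n,y,x [0.03706406 0.52862149 0.8480481 ] [ 0.997551   -0.06994285  0.        ] [-0.0593149  -0.84597123  0.52991926]
t 4.7333 turn/4deg [ -4.928  -6.95  -17.191] shift now [-1.325 11.078 -5.322] after turn [-12.059   2.409   1.26 ] F [-0.8 -0.6  2.7] w 0.03152017105512342
t 4.7333 turn/4deg [ -4.928  -6.95  -17.191] shift now [-2.256  9.636 -9.157] after turn [-13.198   1.053  -2.55 ] F [-0.8 -0.6  2.7] w 0.03152017105512342
t 4.7333 turn/4deg [0. 0. 0.] shift now [-1.202  5.778 -8.156] after turn [-1.202  5.778 -8.156] F [-0.8 -0.6  2.7] w 0.03152017105512342
```

Call:
play_rows(rows=[0,0,0,0,0,-0.4,-1,0,0,0,0,0,-0.8,-1,0,0,0,0,0,-0.9,-1,0,0,0,0,0,-0.9,-1,0,0,0,0,0,-0.9,-1,0,0,0,0,0,-0.9,-1,0,0,0,0,0.3,-0.9,-1,0,0,0,-0.2,0.6,-0.9,-1,0,0,0,-0.2,0.8,-0.8,-1,0,0,0,-0.2,0.8,-0.6,-1,0,0,0,-0.2,0.9,-0.2,-1,0,0,0,-0.2,0.9,0,-1,0,0,0,-0.2,0.8,0,-1,0,0,0,0,0.5,0,-1,0,0,0,0,0,0,-1])

```text
clock: 5.98
tcp_pos: [0.6391, 0.0015, 0.2714]
orientation: [3.113, 0.411, -0.0]
contact_force: [-0.4, -1.0, -0.9]
width: 0.0316
```

Run:
```python
from h import *
B=bedR(-.07); N=np.array([.673,-.231,.062]); M=toolR(-B[:,2],B[:,1])
st=status.read_state(); print(st["tcp_pos"],st["width"],st["joints"])
need((.64,-.06,.3),M)
```

```text
[0.63910197 0.00147758 0.27144928] 0.03156686456766815 [ 0.36070889  0.46107607 -0.57620881  1.50333166  0.25910704  1.25383575
 -1.55697873]
t 5.9833 turn/4deg [ -4.934  -6.929 -17.251] shift now [-0.503  1.988 -0.949] after turn [-2.236  0.173  0.275] F [-0.4 -1.  -0.9] w 0.03156686456766815
```

Call:
play_rows(rows=[-0.247,-0.346,-0.863,0,0,0,-1,-0.247,-0.346,-0.863,0,0,0,-1,-0.247,-0.346,-0.863,0,0,0,-1,-0.247,-0.346,-0.863,0,0,0,-1,-0.247,-0.346,-0.863,0,0,0,-1,-0.247,-0.346,-0.863,0,0,0,-1,-0.247,-0.346,-0.863,0,0,0,-1,-0.247,-0.346,-0.863,0,0,0,-1,-0.247,-0.346,-0.863,0,0,0,-1,-0.247,-0.346,-0.863,0,0,0,-1,-0.247,-0.346,-0.863,0,0,0,-1,-0.247,-0.346,-0.863,0,0,0,-1,-0.247,-0.346,-0.863,0,0,0,-1,-0.247,-0.346,-0.863,0,0,0,-1,-0.247,-0.346,-0.863,0,0,0,-1,-0.247,-0.346,-0.863,0,0,0,-1,-0.247,-0.346,-0.863,0,0,0,-1,-0.247,-0.346,-0.863,0,0,0,-1,-0.247,-0.346,-0.863,0,0,0,-1,-0.247,-0.346,-0.863,0,0,0,-1])

```text
clock: 7.65
tcp_pos: [0.6386, 0.0069, 0.2713]
orientation: [1.969, 1.854, -0.564]
contact_force: [-0.1, -0.7, -0.3]
width: 0.0318
```

Run:
```python
from h import *
B=bedR(-.07); N=np.array([.673,-.231,.062]); M=toolR(-B[:,2],B[:,1])
st=status.read_state(); print(st["tcp_pos"],st["width"],st["joints"])
need(N+B@[-.02,0,.16],M)
c=cam("wrist"); cv2.imwrite("pics/w2.png",c["frame"]); print(np.linalg.inv(np.r_[np.c_[R.from_rotvec(st["orientation"]).as_matrix(),st["tcp_pos"]],[[0,0,0,1]]])@c["cam_to_world"])
for p in ([0,0,0],[0,-.14,.03],[.03,.038,0]): print(proj(c,N+B@p))
```

```text
[0.63861225 0.00693345 0.27129007] 0.03176517859482742 [ 0.1305342   0.58216279 -0.65459148  1.46667931  0.80571584  1.56969661
 -0.71209882]
t 7.65 turn/4deg [ 0.066 -0.015  0.12 ] shift now [-2.297  1.657  4.738] after turn [-2.278  1.698  4.733] F [-0.1 -0.7 -0.3] w 0.03176517859482742
[[ 3.08293434e-04  9.61804165e-01  2.73738293e-01  8.01172460e-02]
 [ 9.99999945e-01 -3.31020294e-04  3.68354757e-05 -4.86145787e-04]
 [ 1.26041444e-04  2.73738267e-01 -9.61804214e-01 -1.61742553e-01]
 [ 0.00000000e+00  0.00000000e+00  0.00000000e+00  1.00000000e+00]]
[284.25137068 217.42313471]
[194.08334604 223.58151158]
[306.70058539 234.77714394]
```

View pics/w2.png

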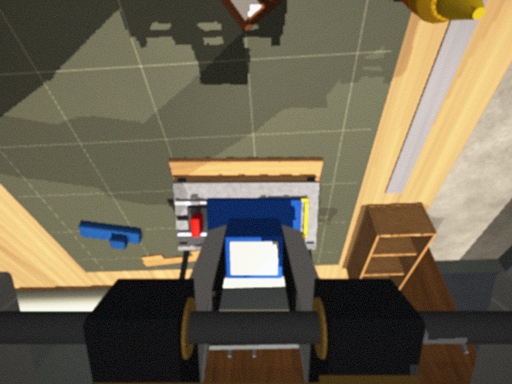

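The held unit hides the pocket, which should be near (284,217). I'll shift along bed −y so the pocket shows on the right.

Run:
```python
from h import *
B=bedR(-.07); N=np.array([.673,-.231,.062]); M=toolR(-B[:,2],B[:,1])
need(N+B@[-.02,-.13,.20],M)
```

```text
t 7.7 turn/4deg [0.085 0.008 0.213] shift now [-2.265 -2.674  3.39 ] after turn [-2.306 -2.62   3.404] F [ 0.2  1.6 -2. ] w 0.031943730639166626
```

Call:
play_rows(rows=[0.08,0,0.2,-0.5,-0.6,0.7,-1,0,0,0,-0.6,-0.7,0.9,-1,0,0,0,-0.6,-0.7,0.9,-1,0,0,0,-0.6,-0.6,0.9,-1,0,0,0,0,0,0,-1,0,0,0,0,0,0,-1,0,0,0,0,0,0,-1])

```text
clock: 8.28
tcp_pos: [0.5529, -0.1, 0.2214]
orientation: [1.99, 1.834, -0.564]
contact_force: [-0.0, 0.1, -1.4]
width: 0.0316
```

Run:
```python
from h import *
B=bedR(-.07); N=np.array([.673,-.231,.062]); M=toolR(-B[:,2],B[:,1])
need(N+B@[-.02,-.13,.20],M)
c=cam("wrist"); cv2.imwrite("pics/w3.png",c["frame"])
h=cv2.cvtColor(c["frame"],cv2.COLOR_BGR2HSV); u0,v0=proj(c,N).astype(int); print(u0,v0)
m=mask(c,(22,130,90),(34,255,255),(max(0,u0-70),max(0,v0-60),u0+70,v0+60))
q=np.vstack(cv2.findContours(m,0,2)[0]); r=cv2.minAreaRect(q); print(r, cv2.boxPoints(r).tolist()); 
for p in ([1,1],[1,-1],[-1,-1],[-1,1]): print(proj(c,N+B@[p[0]*.0335,p[1]*.0385,.006]))
cv2.imwrite("pics/w3.png",cv2.resize(c["frame"][100:300,140:460],None,fx=2.4,fy=2.4,interpolation=2))
```

```text
t 8.2833 turn/4deg [-0.025 -0.034 -0.156] shift now [ 0.027 -0.034 -0.001] after turn [ 0.027 -0.034 -0.001] F [-0.   0.1 -1.4] w 0.03155383049716758
359 191
((359.5, 191.0), (54.0, 67.0), 90.0) [[326.0, 164.0], [393.0, 164.0], [393.0, 218.0], [326.0, 218.0]]
[389.96810205 218.87974472]
[327.77335204 219.45411786]
[330.91934131 166.06929501]
[396.262651   165.41361197]
```

View pics/w3.png

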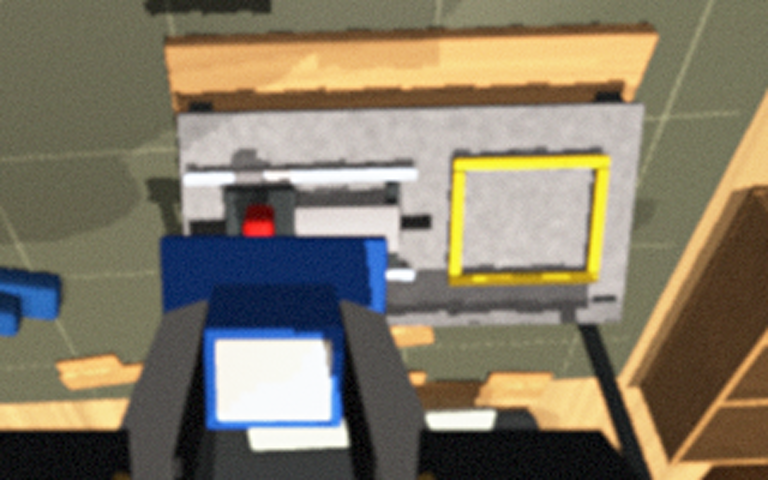

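The rim's outer corners in the full frame are about (330,165), (394,165), (390,217) and (328,219), within 1.5 px of the prediction. I'll refine with plane-cast rim pixels and check the unit in the hand.

Run:
```python
from h import *
B=bedR(-.07); N=np.array([.673,-.231,.062])
c=cam("wrist")
m=mask(c,(20,110,80),(36,255,255),(315,150,410,235))
v,u=np.nonzero(m)
def onbed(u,v,z):
    o,d=ray(c,u,v); o=B.T@(o-N); d=B.T@d; return (o+d*(z-o[2])/d[2])[:2]
P=np.array([onbed(a,b,.006) for a,b in zip(u,v)])*1000
x,y=P.T
print(len(P),"mean",P.mean(0))
# side lines: intensity-weighted centre lines of each rim side
for n,s,ax in(("top(up-slope)",(x>22)&(abs(y)<25),0),("low",(x<-22)&(abs(y)<25),0),("+y",(y>28)&(abs(x)<20),1),("-y",(y<-28)&(abs(x)<20),1)):
    f=np.polyfit(P[s,1-ax],P[s,ax],1); print(n,s.sum(),"pos",round(f[1],2),"slope",round(f[0],4))
print(cv2.minAreaRect(P.astype(np.float32)))
st=status.read_state(); C=R.from_rotvec(st["orientation"]).as_matrix()
for p in([.025,-.03,.0253],[.025,.03,.0253],[.025,-.03,.0203]): print(proj(c,st["tcp_pos"]+C@p))
m=mask(c,(100,120,40),(125,255,255),(190,180,320,240)); q=max(cv2.findContours(m,0,2)[0],key=cv2.contourArea)[:,0]; print(q.min(0),q.max(0), q[q[:,1]<q[:,1].min()+3].min(0),q[q[:,1]<q[:,1].min()+3].max(0))
```

```text
1217 mean [-2.05707412 -2.38783341]
top(up-slope) 234 pos 28.61 slope -0.0211
low 246 pos -32.05 slope -0.01
+y 181 pos 32.66 slope 0.0081
-y 177 pos -38.15 slope 0.017
((-1.5619659423828125, -2.7176856994628906), (68.08937072753906, 77.70503234863281), 0.8978133201599121)
[207.68806837 197.91925933]
[301.45110172 197.91705712]
[206.52330222 200.17866559]
[207 197] [301 239] [209 197] [299 199]
```

The unit sits in the hand as expected. Wrist refinement moves the pocket by (−1.6, −2.5) mm in the bed frame and yaw to −0.056, which agrees with the light bar. I'll move to a hover about 30 mm above home and recheck the rim there.

```bash
cat >> h.py <<'E'
N=np.array([.673,-.231,.062])+bedR(-.07)@[-.0016,-.0025,0]; B=bedR(-.056); M=toolR(-B[:,2],B[:,1])
E
python3 - <<'E'
from h import *
print(N); need(N+B@[0,0,.10],M); need(N+B@[0,0,.0253+.03],M)
E
```

```text
[ 0.67060103 -0.22947159  0.06115213]
t 8.3833 turn/4deg [-0.124 -0.036 -0.309] shift now [-0.571  4.191  3.329] after turn [-0.652  4.149  3.367] F [-0.1 -0.1 -0.1] w 0.03170823243638253
t 8.3833 turn/4deg [-0.124 -0.036 -0.309] shift now [-0.574  4.204  4.819] after turn [-0.652  4.149  4.857] F [-0.1 -0.1 -0.1] w 0.03170823243638253
```

Call:
play_rows(rows=[-0.12,-0.04,-0.3,-0.2,0.7,0,-1,0,0,0,-0.1,0.8,0,-1,0,0,0,-0.1,0.8,0.3,-1,0,0,0,-0.1,0.8,0.5,-1,0,0,0,-0.1,0.7,0.7,-1,0,0,0,-0.05,0.35,0.8,-1,0,0,0,0,0,0.8,-1,0,0,0,0,0,0.8,-1,0,0,0,0,0,0.6,-1,0,0,0,0,0,0.3,-1,0,0,0,0,0,0,-1,0,0,0,0,0,0,-1,0,0,0,0,0,0,-1])

```text
clock: 9.47
tcp_pos: [0.6719, -0.2003, 0.1104]
orientation: [1.964, 1.855, -0.563]
contact_force: [0.3, 0.4, -0.1]
width: 0.0319
```

Run:
```python
from h import *
need(N+B@[0,0,.0253],M)
c=cam("wrist"); st=status.read_state(); C=R.from_rotvec(st["orientation"]).as_matrix()
print(st["joints"])
def onbed(u,v,z):
    o,d=ray(c,u,v); o=B.T@(o-N); d=B.T@d; return (o+d*(z-o[2])/d[2])[:2]
m=mask(c,(20,110,60),(36,255,255),(100,80,420,290)); v,u=np.nonzero(m)
P=np.array([onbed(a,b,.006) for a,b in zip(u,v)])*1000; x,y=P.T
for n,s,ax in(("low",(x<-20)&(abs(y)<25),0),("+y",(y>28)&(x<-5)&(x>-26),1),("-y",(y<-28)&(x<-5)&(x>-26),1)):
    if s.sum()>20: f=np.polyfit(P[s,1-ax],P[s,ax],1); print(n,s.sum(),"pos",round(f[1],2),"slope",round(f[0],4),np.percentile(P[s,ax],[3,97]))
cv2.imwrite("pics/w4.png",cv2.resize(c["frame"][90:300,100:420],None,fx=2.4,fy=2.4,interpolation=2))
```

```text
t 9.4667 turn/4deg [ 0.003  0.011 -0.012] shift now [0.045 0.013 1.065] after turn [0.045 0.013 1.065] F [ 0.3  0.4 -0.1] w 0.03193288630515086
[ 0.35716948  0.74969544 -0.52655433  1.55756918  0.98891135  1.22638452
 -0.62874176]
low 731 pos -36.9 slope -0.0629 [-78.45042012 -27.29135295]
+y 251 pos 49.03 slope 0.0156 [ 33.22476991 108.8971341 ]
-y 145 pos -37.84 slope -0.1597 [-37.23297298 -31.6885583 ]
```

View pics/w4.png

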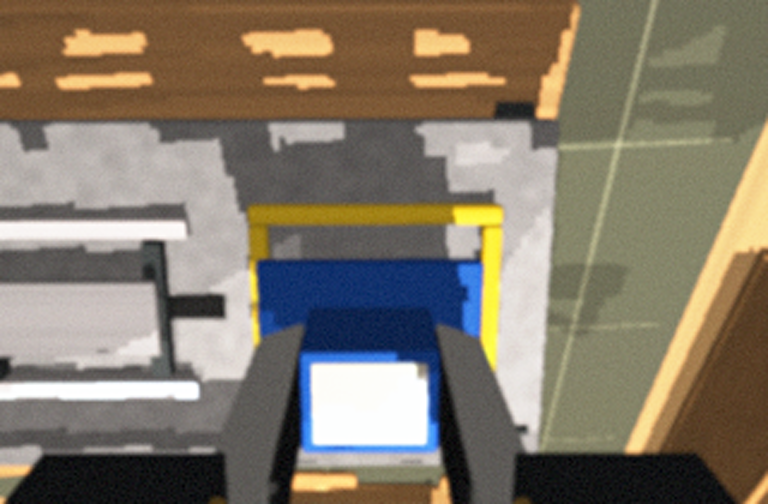

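Run:
```python
from h import *
c=cam("wrist")
def onbed(u,v,z):
    o,d=ray(c,u,v); o=B.T@(o-N); d=B.T@d; return (o+d*(z-o[2])/d[2])[:2]
m=mask(c,(22,140,60),(34,255,255),(198,170,315,240)); v,u=np.nonzero(m)
P=np.array([onbed(a,b,.006) for a,b in zip(u,v)])*1000; x,y=P.T
for n,s,ax in(("low",(x<-25)&(abs(y)<25),0),("+y",(y>28)&(x<-14)&(x>-25),1),("-y",(y<-28)&(x<-14)&(x>-25),1)):
    if s.sum()>20: f=np.polyfit(P[s,1-ax],P[s,ax],1); print(n,s.sum(),"pos",round(np.median(P[s,ax]),2),"slope",round(f[0],4),np.percentile(P[s,ax],[3,97]))
need(N+B@[0,0,.0253],M)
st=status.read_state(); C=R.from_rotvec(st["orientation"]).as_matrix()
for p in([.025,-.03,.0253],[.025,.03,.0253]): print(proj(c,st["tcp_pos"]+C@p))
```

```text
low 546 pos -30.13 slope -0.0009 [-33.04380049 -27.90341574]
+y 117 pos 35.84 slope 0.0387 [33.28224099 38.55592599]
-y 93 pos -34.7 slope -0.1402 [-36.9820163  -31.79405011]
t 9.5667 turn/4deg [ 0.001  0.016 -0.014] shift now [0.053 0.017 1.058] after turn [0.052 0.017 1.058] F [ 0.1 -0.7  0.7] w 0.03166489443602065
[207.48590095 198.15177239]
[301.15123907 198.18495588]
```

Hover check: the rim is centred within 0.6 mm of my estimate and square to it. Lowering with a small y correction.

Call:
play_rows(rows=[0,0,0,0.04,0.03,0.2,-1,0,0,0,0,0,0.25,-1,0,0,0,0,0,0.2,-1,0,0,0,0,0,0.15,-1,0,0,0,0,0,0.1,-1,0,0,0,0,0,0,-1,0,0,0,0,0,0,-1])

```text
clock: 10.15
tcp_pos: [0.671, -0.2149, 0.0854]
orientation: [1.965, 1.855, -0.566]
contact_force: [0.8, 0.6, -0.1]
width: 0.0319
```

Run:
```python
from h import *
need(N+B@[.0003,.0005,.0253],M)
```

```text
t 10.15 turn/4deg [-0.03   0.018 -0.01 ] shift now [0.007 0.03  0.101] after turn [0.007 0.03  0.101] F [ 0.8  0.6 -0.1] w 0.031883847997854896
```

Call:
play_rows(rows=[0,0,0,0,0.02,0.05,-1,0,0,0,0,0,0.03,-1,0,0,0,0,0,0.03,-1,0,0,0,0,0,0,-1,0,0,0,0,0,0,-1])

```text
clock: 10.57
tcp_pos: [0.6718, -0.2164, 0.0832]
orientation: [1.964, 1.855, -0.565]
contact_force: [-1.6, 2.6, 5.2]
width: 0.032
```

Run:
```python
from h import *
need(N+B@[.0003,.0005,.0253],M); print("F in bed",B.T@status.read_state()["contact_force"])
```

```text
t 10.5667 turn/4deg [-0.02   0.019 -0.012] shift now [0.008 0.003 0.011] after turn [0.008 0.003 0.011] F [-1.6  2.6  5.2] w 0.03200518138474572
F in bed [ 0.60411806 -1.75628617  5.69642987]
```

Floor contact (about 6 N along the normal) came at the expected depth. Now release and back off along the normal.

Call:
play_rows(rows=[0,0,0,0,0,0.02,-1,0,0,0,0,0,0,-0.05,0,0,0,0,0,0,-0.05,0,0,0,0,0,0,-0.05,0,0,0,0,0,0,-0.05,0,0,0,0,0,-0.2,-0.05,0,0,0,0,0,-0.5,-0.05,0,0,0,0,0,-0.7,-0.05,0,0,0,0,0,-0.7,-0.05,0,0,0,0,0,-0.5,-0.05,0,0,0,0,0,0,-0.05,0,0,0,0,0,0,-0.05])

```text
clock: 11.57
tcp_pos: [0.6745, -0.175, 0.1494]
orientation: [1.964, 1.855, -0.564]
contact_force: [-0.5, -0.8, 0.5]
width: 0.0441
```

Run:
```python
from h import *
c=cam("wrist"); cv2.imwrite("pics/w5.png",cv2.resize(c["frame"][90:300,60:380],None,fx=2.4,fy=2.4,interpolation=2))
def onbed(u,v,z):
    o,d=ray(c,u,v); o=B.T@(o-N); d=B.T@d; return (o+d*(z-o[2])/d[2])
m=mask(c,(0,0,170),(180,90,255),(215,150,295,300)); q=[k for k in cv2.findContours(m,0,2)[0] if cv2.contourArea(k)>150]
for k in q:
    P=np.array([onbed(a,b,.035)[:2] for a,b in k[:,0]],np.float32)*1000; print("pane",cv2.minAreaRect(P),k.mean(0))
h=cv2.cvtColor(c["frame"],cv2.COLOR_BGR2HSV); m=cv2.inRange(h,np.array((0,190,60)),np.array((6,255,255)))
for k in cv2.findContours(m,0,2)[0]:
    if cv2.contourArea(k)>60: P=np.array([onbed(a,b,.045)[:2] for a,b in k[:,0]],np.float32)*1000; print("red",k.mean(0),k.min(0),k.max(0),cv2.minAreaRect(P))
need(N+B@[0,-.14,.10],M)
```

```text
pane ((75.99346923828125, -4.705415725708008), (57.49052810668945, 7.963500499725342), 89.98021697998047) [[255.66666667 293.66666667]]
pane ((37.229888916015625, -5.358554840087891), (6.415947914123535, 48.39794158935547), 1.123268961906433) [[253.17391304 254.19565217]]
pane ((-1.672861099243164, -0.17464923858642578), (27.190589904785156, 20.18386459350586), 89.9764633178711) [[250.41666667 209.58333333]]
pane ((-45.33413314819336, 0.9447097778320312), (60.041160583496094, 8.360097885131836), 89.97344207763672) [[245.76829268 154.59756098]]
red [[ 90.33333333 209.44      ]] [[ 69 190]] [[106 234]] ((-3.2257766723632812, -125.77550506591797), (35.28485107421875, 27.122177124023438), 2.2135672569274902)
t 11.6167 turn/4deg [-0.026  0.025 -0.012] shift now [ 0.017 -4.677  0.091] after turn [ 0.021 -4.677  0.083] F [-0.9 -0.2 -0.2] w 0.04441672218531864
```

View pics/w5.png

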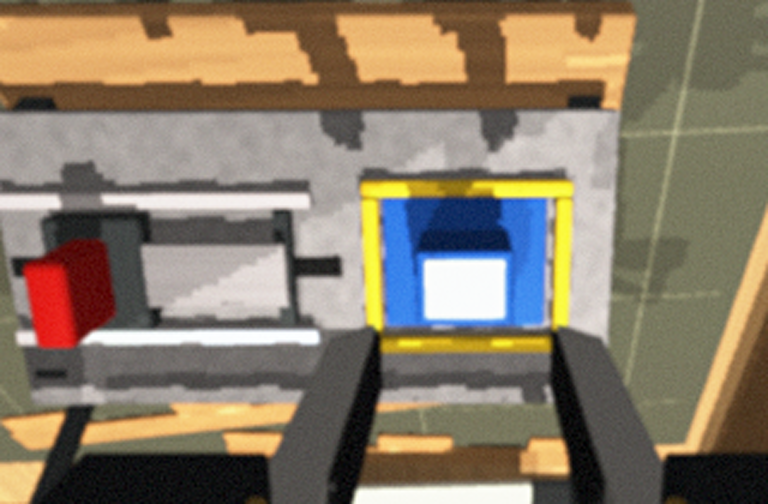

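The unit lies flat inside the rim, pane at crop (463,288), about (−1.7, −0.2) mm in bed coordinates. The red grip's top face is at crop (52,300), so bed y is about −131 mm and the clamp joint about 9 mm. Moving to the grip.

Call:
play_rows(rows=[0,0,0,0,-0.5,0,0.1,0,0,0,0,-0.8,0,0.1,0,0,0,0,-0.9,0,0.1,0,0,0,0,-0.9,0,0.1,0,0,0,0,-0.8,0,0.1,0,0,0,0,-0.47,0,0.1,0,0,0,0,0,0.3,0.1,0,0,0,0,0,0.5,0.1,0,0,0,0,0,0.5,0.1,0,0,0,0,0,0.5,0.1,0,0,0,0,0,0.3,0.1,0,0,0,0,0,0,0.1,0,0,0,0,0,0,0.1], force=20)

```text
clock: 12.7
tcp_pos: [0.541, -0.2016, 0.0943]
orientation: [1.966, 1.856, -0.567]
contact_force: [0.7, 0.3, 0.1]
width: 0.0517
```

Run:
```python
from h import *
need(N+B@[0,-.131,.036],M); st=status.read_state(); print("bed",B.T@(st["tcp_pos"]-N))
c=cam("wrist"); cv2.imwrite("pics/w6.png",cv2.resize(c["frame"][120:384,100:440],None,fx=2.2,fy=2.2,interpolation=2))
```

```text
t 12.7 turn/4deg [-0.045  0.013 -0.006] shift now [ 0.003 -0.001  0.102] after turn [ 0.003 -0.001  0.102] F [0.7 0.3 0.1] w 0.05173835470026292
bed [ 8.84537602e-05 -1.30955250e-01  3.90522000e-02]
```

View pics/w6.png

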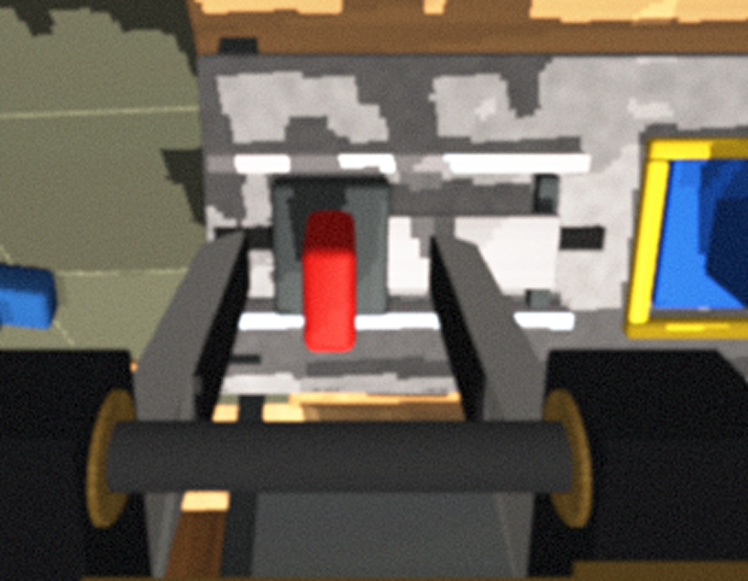

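The red grip (crop (329,300)) stands between the fingers, about 2–3 mm to −y of their middle. I'll shift slightly and close.

Call:
play_rows(rows=[0,0,0,0,-0.08,0.1,0.1,0,0,0,0,0,0,-1,0,0,0,0,0,0,-1,0,0,0,0,0,0,-1,0,0,0,0,0,0,-1,0,0,0,0,0,0,-1,0,0,0,0,0,0,-1,0,0,0,0,0,0,-1,0,0,0,0,0,0,-1])

```text
clock: 13.5
tcp_pos: [0.5387, -0.2029, 0.0927]
orientation: [1.965, 1.855, -0.566]
contact_force: [0.1, 0.8, -0.5]
width: 0.014
```

Run:
```python
from h import *
need(N+B@[0,-.090,.036],M); st=status.read_state(); print("bed",B.T@(st["tcp_pos"]-N),"F",B.T@st["contact_force"])
```

```text
t 13.5 turn/4deg [-0.024  0.02  -0.011] shift now [0.017 1.438 0.028] after turn [0.016 1.438 0.03 ] F [ 0.1  0.8 -0.5] w 0.014026329875897572
bed [ 0.00047029 -0.1331343   0.03691195] F [-0.9572744   0.07008553  0.05510154]
```

Call:
play_rows(rows=[0,0,0,0,0.1,0,-1,0,0,0,0,0.2,0,-1,0,0,0,0,0.2,0,-1,0,0,0,0,0.2,0,-1,0,0,0,0,0.2,0,-1,0,0,0,0,0.2,0,-1,0,0,0,0,0.15,0,-1,0,0,0,0,0.1,0,-1,0,0,0,0,0.04,0,-1,0,0,0,0,0,0,-1])

```text
clock: 14.33
tcp_pos: [0.5814, -0.2052, 0.0927]
orientation: [1.964, 1.855, -0.565]
contact_force: [1.5, 1.6, 3.3]
width: 0.0134
```

Run:
```python
from h import *
need(N+B@[0,-.090,.036],M); st=status.read_state(); print("bed",B.T@(st["tcp_pos"]-N),"F",B.T@st["contact_force"])
```

```text
t 14.3333 turn/4deg [-0.013  0.017 -0.014] shift now [0.013 0.014 0.032] after turn [0.013 0.014 0.032] F [1.5 1.6 3.3] w 0.013434954608051483
bed [ 0.00039366 -0.09041349  0.03696926] F [0.30726905 1.39797148 3.66832154]
```

Call:
play_rows(rows=[0,0,0,0,0.03,0,-1,0,0,0,0,0.03,0,-1,0,0,0,0,0.03,0,-1,0,0,0,0,0,0,-1])

```text
clock: 14.67
tcp_pos: [0.5832, -0.2052, 0.0926]
orientation: [1.965, 1.855, -0.567]
contact_force: [-4.1, 5.5, 7.4]
width: 0.0141
```

Run:
```python
from h import *
st=status.read_state(); print("bed",B.T@(st["tcp_pos"]-N),"F",B.T@st["contact_force"],st["width"])
```

```text
bed [ 0.00029355 -0.08865637  0.03695247] F [-0.53811555 -4.41026978  9.02066004] 0.014075048459395815
```

Call:
play_rows(rows=[0,0,0,0,0.04,0,-1,0,0,0,0,0.04,0,-1,0,0,0,0,0,0,-1])

```text
clock: 14.92
tcp_pos: [0.5834, -0.2053, 0.0926]
orientation: [1.966, 1.856, -0.572]
contact_force: [-23.2, 9.9, 20.0]
width: 0.0137
```

Run:
```python
from h import *
st=status.read_state(); print("bed",B.T@(st["tcp_pos"]-N),"F",B.T@st["contact_force"],st["width"])
```

```text
bed [ 0.00027467 -0.08838384  0.03685987] F [  3.26743652 -23.76616083  21.50000476] 0.013723354456251316
```

The end stop is confirmed: 24 N with no further travel. I'll ease the push, open, and back off.

Call:
play_rows(rows=[0,0,0,0,-0.05,0,-1,0,0,0,0,0,0,-0.2,0,0,0,0,0,0,-0.2,0,0,0,0,0,0,-0.2,0,0,0,0,0,0,-0.2,0,0,0,0,0,-0.3,-0.2,0,0,0,0,0,-0.6,-0.2,0,0,0,0,0,-0.8,-0.2,0,0,0,0,0,-0.8,-0.2,0,0,0,0,0,-0.8,-0.2,0,0,0,0,0,-0.5,-0.2,0,0,0,0,0,0,-0.2])

```text
clock: 15.92
tcp_pos: [0.5891, -0.1422, 0.1929]
orientation: [1.962, 1.855, -0.56]
contact_force: [0.1, 0.7, 1.0]
width: 0.0377
```

Run:
```python
from h import *
c=cam("wrist"); cv2.imwrite("pics/w7.png",cv2.resize(c["frame"][90:300,120:440],None,fx=2.4,fy=2.4,interpolation=2))
st=status.read_state(); print(st["width"],B.T@(st["tcp_pos"]-N),st["contact_force"])
for n,p in(("grip home top",[0,-.09,.045]),("tongue tip",[0,-.021,.0125]),("pane",[-.002,0,.035])): print(n,(proj(c,N+B@p)-[120,90])*2.4)
```

```text
0.03783862301544222 [ 0.00015892 -0.08695566  0.15302738] [-0.44381686  0.04538138 -0.8546273 ]
grip home top [311.60717973 259.66595436]
tongue tip [472.38350053 238.07033447]
pane [536.41217664 247.49601449]
```

View pics/w7.png

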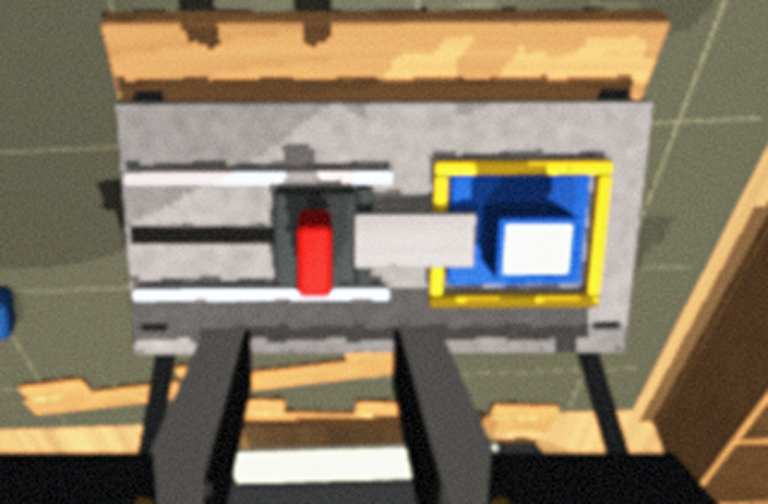

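The tongue tip at crop (475,238) lies over the flange, and the red grip at (314,258) matches its predicted home (312,260). The unit lies flat in the rim and the gripper is clear. Handing in.

```bash
python3 -c "
from h import *
print(job.sign_off(), status.read_state()['clock'])"
```

```text
the job is handed in; nothing more can be done
the job is handed in; nothing more can be done
```

The job is done and handed in. I put the larger blue roof-light unit flange down in the yellow-edged pocket and let go of it. Then I slid the red clamp grip to its end stop and backed the gripper off. The last clock reading before hand-in was 15.9 s, against the 46 s limit.

- **Unit in the pocket:** floor contact came at the expected depth. After release, the wrist picture showed it lying flat inside the rim. The pane was about 1.7 mm down-slope of centre, within the 2.5 mm play.
- **Clamp at its stop:** travel ended with about 24 N along the track and no further movement. The final wrist picture shows the tongue over the flange, with its tip and the grip within about 3 enlarged-picture pixels (1 mm or so) of their predicted home positions.
- **One disagreement:** the first pocket position from the scene and top cameras was about 3 mm off the wrist camera's. I used the wrist view, and a close check at hover agreed to about 0.6 mm.
- **Not checked at the end:** I did not take a final overview picture of the other things on the table. No unexpected contact force appeared at the end of any move.

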